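# Clamp the bamboo caddy shut

### The arm

A 6-joint arm with a two-finger parallel gripper is mounted at the origin on the work surface. World frame = base frame: x ahead of the robot, y to its left, z up, the work surface at z = 0. Lengths are in m, angles in rad, forces in N, time in s.
With the tool pointing down it reaches from about 0.25 to 0.775 m from the base axis. Payload 4 kg.
Tool frame: the origin (TCP) lies midway between the tips of the shut fingers; the grasp point (between the pads) lies 19 mm behind it; z points along the fingers, y is the direction in which the jaws open and shut (so a half turn about z gives the same grasp; the last joint's range is limited). The gripper opens to 85 mm and grips with 20 to 120 N. Pads are 22 mm wide; open, the fingers measure 114 mm over their backs; the gripper's body (76 mm by 85 mm) begins 54 mm behind the grasp point. The pads swing forward as they close: fully open they stand 13 mm farther back than shut.
Start: joints at [1.014, 0.087, 1.371, -0, 1.684, -0.103], TCP at [0.241, 0.494, 0.231] pointing down, gripper open.
Joint ranges: [-3.1, 3.1], [-0.76, 2.03], [0.27, 2.55], [-1.08, 4.22], [0.17, 2.65], [-2.57, 2.57]. Speed limits (rad/s): [2.79, 2.79, 3.14, 3.14, 3.14, 3.14].

### API

Orientations are given as a unit quaternion [w, x, y, z].
In Python, from rig import arm, viewer, ticket gives the robot as it stands. The module is installed in compiled form; this text tells all that it offers.
- The arm moves only by the tool move_arm, never from a script. Its arguments are lists of equal length, an entry for each row: "slide": the shift along the tool's x, y, z as a fraction of full scale, a list of three; "spin": the turn about the tool's z as a fraction of full scale; "grip": the gripper's target within -1 to 1 (shut at 1, half-way at 0, fully open at -1). A call has 1 to 20 rows; each row is the pose to reach, as a shift and turn from the pose commanded when the call began, along the tool's axes at that moment; what a row does not reach only later rows make up. Full scale, the value 1, is 0.3 m for a shift and 90 degrees for a turn. A row lasts 1/10 s, in which the tool goes at most 50 mm and 8.59 degrees, less where a joint would pass 70% of its speed; a pose out of reach is approached as far as the arm can. A call with a number of a shift or a turn outside -1 to 1 is refused whole. A call with a gripper value outside its range is refused whole. The fingers move at their own pace and stop on an object; the grip force is fixed at half the most. Time passes only in rows, so rows that repeat a pose let the fingers close. It gives the time, the measured TCP pose, the force and the opening at its end, in the units of the state.
- arm.read_state(): the state, without advancing time (a new reading comes with each control period).
- viewer.read_camera(name): name is "scene" or "top" or "wrist"; returns a dict with "frame" (400x640x3 uint8, red, green, blue), "depth" (400x640 float32, m along the optical axis (not along the pixel's ray), 0 where there is no reading), "mtx" (3x3 intrinsics, pixels), "origin" and "rotation" of the camera in the world; the wrist camera has in their place "mount" (4x4, takes a point from camera to tool coordinates, whose origin is the TCP and whose axes are the flange's). Camera axes: x right, y down, z forward; pixel columns grow to the right and rows downward; lengths in m; the calibration is good to about 2 mm. A picture is of the moment at which its call begins: read the wrist's pose just before it.
- ticket.sign_off(): hands the job in, once; it reports no verdict.
The state is a dict: "time": time; "joint_positions": joint angles; "joint_vel": joint speeds; "effort": joint torques, N m; "eef_pos": TCP position; "eef_rot": TCP orientation; "ft_force": force on the tool from outside, world axes, zero at the start; "ft_torque": the same for the moment, N m; "opening": finger opening in m.
Only numpy, scipy, OpenCV 4.12 (cv2) and the standard library are available. Lean on these libraries where they do the work, as an engineer would, in place of code of your own. Each camera call takes 0.05 s, during which the arm holds its last target.

### The job

Clamp the bamboo caddy shut: push the open steel strap over with the outside of the fingers until it lies flat on the lid, then push the cam lever all the way down on top of the strap's end. The caddy is only to be pushed on, not lifted, tipped or shoved along the counter, and the tumbler, creamer and dripper around it stay where they stand. Finish clear of everything.

Things in the scene. Friction and masses are not known exactly. Their poses are not given: they have to be found in the camera images.
- caddy: Bamboo caddy, loose on the counter, 1.3 to 2 kg: a closed box 110 mm along its x, 170 mm along its y, its top (rails and lid in their grooves) 98 to 100 mm above the counter. Origin: centre of its underside; z up. The strap is hinged at its +y end, the lever at its -y end, both on its centre line (x = 0) and both turning in its y-z plane.
- strap (a joint): Opening of the steel strap, rad: 0 = flat along the lid, pointing to the caddy's -y; 1.57 = upright; more (up to 2.35) = leaning outwards over the caddy's +y end, where it starts (1.75 to 2.2). Stiff hinge (friction about 0.08 N m): it stays where it is left. The strap is 26 mm wide, 4 mm thick, 141 mm from hinge axis to tip, and ends in a roll 7 mm thick.
- strap_hinge (a point): Point on the strap's hinge axis, on the caddy's centre line 91 mm to its +y, 103.5 mm above its underside.
- strap_tip (a point): Free end of the strap, on its centre line. When flat on the lid it lies 50 mm to the caddy's -y and 103.5 mm above its underside. On the way upright it rises by up to 27 mm and can catch under ledges of a gripper: keep the fingertips close below it there.
- lever (a joint): Opening of the dark cam lever, rad: 0 = flat, pointing inwards to the caddy's +y, over the strap's end; 1.57 = upright. It starts at 1.15 to 1.6. Stiff pivot (friction about 0.15 N m, so about 2.5 N at its tip): it stays where it is left. The lever is a bar 18 mm wide and 6 mm thick with a 28 mm wide thumb pad at its tip, 64 mm from pivot to tip.
- lever_pivot (a point): Point on the lever's pivot axis, on the caddy's centre line 91 mm to its -y, 109.5 mm above its underside.
- lever_tip (a point): Free end of the lever, on its centre line. When down it lies 27 mm to the caddy's -y and 109.5 mm above its underside, its upper face 4 mm higher.
- tumbler: Bystander: glass tumbler, 72 mm across the rim, 95 mm high, loose. Origin: centre of its underside.
- creamer: Bystander: white porcelain creamer, about 72 mm across, 85 mm high, handle to its +y, loose. Origin: centre of its underside.
- dripper: Bystander: pale blue ceramic coffee dripper, 100 mm across the rim, 80 mm high, handle to its +y, loose. Origin: centre of its underside.

How it is judged:
By the outcome, as a careful person would: the job done as asked, in the order asked, and still so for the second after the job is handed in, with the robot touching nothing.
It also fails if it takes over 46 s, if anything falls off the work surface, if the arm or the gripper's body presses on something with over 40 N, if the wrist force passes 120 N, or if a joint passes its speed limit or range.

## Working session

There is one attempt and no reset: what is moved stays moved. The work goes in short steps, Python scripts to look and compute and a tool call to move; the robot and the scene stay as the last step left them, time stands still between calls to the robot, and variables do not carry over. Pictures are saved under pics/ and viewed, and the job is handed in when it is done.

Besides the shell and the picture viewer there is one more tool, called after "Request:" as a command line: name --pt "numbers of a row" for each row, then --argument value for the rest. move_arm: Moves the arm, as the interface text tells. Shift numbers are shares of 0.3 m and turn numbers shares of 90 degrees, none past 1 either way. Its arguments: {"type":"object","properties":{"slide":{"type":"array"},"spin":{"type":"array"},"grip":{"type":"array"}},"required":["slide","spin","grip"]}

```bash
mkdir -p pics
cat > h.py <<'E'
import numpy as np, cv2
from rig import arm, viewer, ticket
def grab(n,tag):
    s=arm.read_state(); c=viewer.read_camera(n)
    cv2.imwrite(f'pics/{tag}.png',c['frame'][:,:,::-1])
    np.savez(f'pics/{tag}.npz',eef_pos=s['eef_pos'],eef_rot=s['eef_rot'],**c)
    return c
def cloud(c):
    d=c['depth'];K=c['mtx'];v,u=np.mgrid[:400,:640]
    p=np.stack([(u-K[0,2])/K[0,0]*d,(v-K[1,2])/K[1,1]*d,d],-1)
    return p@np.array(c['rotation']).T+np.array(c['origin'])
E
python3 - <<'E'
from h import *
print(arm.read_state())
for n in ['scene','top']:
    c=grab(n,n+'0'); print(n,c['origin'],c['rotation'],c['mtx'])
E
```

```text
{'time': 0.0, 'joint_positions': array([ 1.01389640e+00,  8.79632192e-02,  1.37227752e+00, -5.32965411e-07,
        1.68356466e+00, -1.03078012e-01]), 'joint_vel': array([-2.90579050e-04, -1.47740348e-03,  7.34316948e-04,  1.18660539e-03,
       -2.99140210e-04, -5.77451444e-05]), 'effort': array([-1.27013915e-03, -3.51873386e+01, -3.13265455e+01, -2.73938140e-04,
        1.08589904e-02, -2.21036181e-06]), 'eef_pos': array([0.24085384, 0.49391089, 0.23012281]), 'eef_rot': array([-3.58250185e-04,  2.24968636e-01,  9.74365377e-01, -1.04676491e-03]), 'ft_force': array([0.68182717, 0.96621101, 0.31198734]), 'ft_torque': array([-0.00188638,  0.02032073, -0.00936753]), 'opening': 0.08546668909865306}
scene [ 1.06774717 -0.07146526  0.51929028] [-0.31173703  0.70845452  0.57362391 -0.26808175] [[367.49566402   0.         321.17264143]
 [  0.         367.49566402 204.56075574]
 [  0.           0.           1.        ]]
top [0.4694308  0.00675224 0.76360261] [-0.05574674  0.70967081 -0.69953859  0.0624932 ] [[376.16978249   0.         318.52695216]
 [  0.         376.16978249 196.5219097 ]
 [  0.           0.           1.        ]]
```

Rotation is a quaternion; I'll convert it.

```bash
sed -i "s/np.array(c\['rotation'\]).T/R.from_quat(c['rotation'],scalar_first=True).as_matrix().T/; 1a from scipy.spatial.transform import Rotation as R" h.py
python3 - <<'E'
from h import *
for n in ['scene0','top0']:
    c=np.load(f'pics/{n}.npz');p=cloud(c);ok=c['depth']>0
    z=p[...,2][ok];print(n,np.histogram(z,bins=np.arange(-.02,.3,.01)))
E
```

```text
scene0 (array([   733,  32953, 146649,   5994,   2612,   2705,   2961,   3267,
         3267,   3044,   2882,   5246,   2683,   1724,   1430,   1536,
         1479,   1123,   1209,   1164,   1103,   1095,   1189,   1051,
         1237,    842,    753,    637,    411,    213,    197]), array([-0.02, -0.01,  0.  ,  0.01,  0.02,  0.03,  0.04,  0.05,  0.06,
        0.07,  0.08,  0.09,  0.1 ,  0.11,  0.12,  0.13,  0.14,  0.15,
        0.16,  0.17,  0.18,  0.19,  0.2 ,  0.21,  0.22,  0.23,  0.24,
        0.25,  0.26,  0.27,  0.28,  0.29]))
top0 (array([     0,  38452, 173379,   4527,    375,    456,    510,    632,
          619,    825,    947,   3932,   2206,    177,    127,     40,
           34,     32,     59,    110,     43,     39,     48,     44,
           52,     80,     23,      0,      0,      0,      0]), array([-0.02, -0.01,  0.  ,  0.01,  0.02,  0.03,  0.04,  0.05,  0.06,
        0.07,  0.08,  0.09,  0.1 ,  0.11,  0.12,  0.13,  0.14,  0.15,
        0.16,  0.17,  0.18,  0.19,  0.2 ,  0.21,  0.22,  0.23,  0.24,
        0.25,  0.26,  0.27,  0.28,  0.29]))
```

View pics/scene0.png

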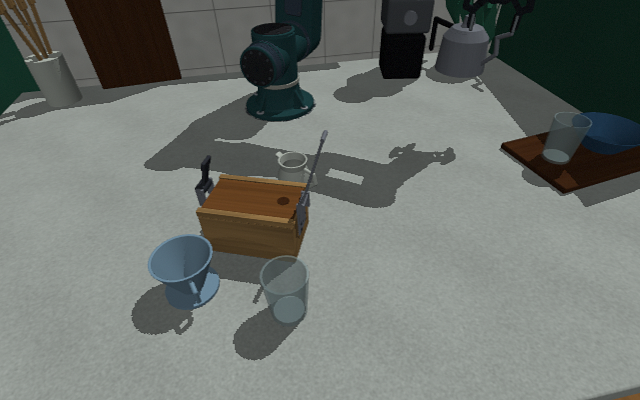

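View pics/top0.png

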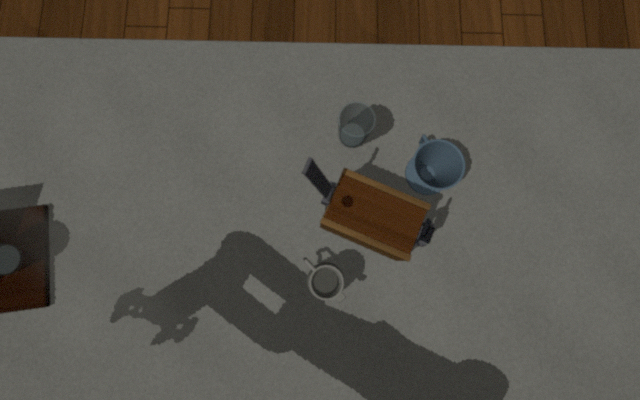

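The top view shows the lid at about (375,215), the strap leaning out at (318,178), the lever at (428,232), the tumbler at (355,125), the dripper at (437,165) and the creamer at (326,282). Next I'll measure the poses.

```bash
cat > m.py <<'E'
from h import *
import sys
c=np.load(f'pics/{sys.argv[1]}.npz');p=cloud(c);v,u=np.mgrid[:400,:640]
roi=(u>290)&(u<470)&(v>90)&(v<310)&(c['depth']>0)
lid=roi&(p[...,2]>.088)&(p[...,2]<.106)
n,l,st,ce=cv2.connectedComponentsWithStats(lid.astype(np.uint8))
k=1+np.argmax(st[1:,4]);L=(l==k)
L=cv2.morphologyEx(L.astype(np.uint8),cv2.MORPH_OPEN,np.ones((15,15)))>0
q=p[L];print('lid n',L.sum(),'z',np.median(q[:,2]))
r=cv2.minAreaRect((q[:,:2]*1000).astype(np.float32));print(r)
b=cv2.boxPoints(r)/1000;print(b)
w=r[1];
# long axis = y
e=[b[1]-b[0],b[2]-b[1]];yy=max(e,key=np.linalg.norm);yy/=np.linalg.norm(yy)
if yy[1]<0: yy=-yy
xx=np.array([yy[1],-yy[0]]);o=np.array(r[0])/1000
print('y axis',yy,'yaw',np.degrees(np.arctan2(-yy[0],yy[1])),'origin',o)
loc=np.stack([(p[...,:2]-o)@xx,(p[...,:2]-o)@yy,p[...,2]],-1)
np.savez('pose.npz',o=o,xx=xx,yy=yy)
for nm,s in [('strap',roi&(loc[...,1]>.078)&(abs(loc[...,0])<.03)&(p[...,2]>.105)),('lever',roi&(loc[...,1]<-.06)&(abs(loc[...,0])<.03)&(p[...,2]>.108))]:
    a=loc[s];print(nm,len(a))
    a=a[np.argsort(a[:,2])];
    if len(a): print(np.round(a[::max(1,len(a)//15)],4), a.min(0),a.max(0), np.median(a,0))
for nm,(U0,U1,V0,V1) in dict(tumbler=(330,385,90,155),dripper=(400,475,135,195),creamer=(300,352,255,305)).items():
    s=(u>U0)&(u<U1)&(v>V0)&(v<V1)&(c['depth']>0)&(p[...,2]>.06)&(p[...,2]<.1)
    a=p[s];print(nm,len(a),a.min(0),a.max(0),'ctr',(a.min(0)+a.max(0))/2) if len(a) else print(nm,0)
E
python3 m.py top0
```

```text
lid n 4355 z 0.09934156486609447
((553.3707275390625, -99.46492004394531), (165.70533752441406, 110.1557388305664), 66.9913558959961)
[[ 0.47028992 -0.15419804]
 [ 0.57168233 -0.19725461]
 [ 0.63645154 -0.04473181]
 [ 0.53505915 -0.00167523]]
y axis [0.39086983 0.920446  ] yaw -23.00863 origin [ 0.55337073 -0.09946492]
strap 669
[[-0.02    0.0921  0.1052]
 [ 0.0111  0.0865  0.1099]
 [ 0.0174  0.0894  0.1116]
 [-0.0015  0.093   0.1195]
 [-0.0131  0.0996  0.1344]
 [-0.0033  0.1005  0.1488]
 [-0.0112  0.1044  0.1605]
 [-0.0028  0.1083  0.1717]
 [ 0.0111  0.1111  0.1828]
 [-0.0017  0.1141  0.1938]
 [-0.0022  0.1173  0.204 ]
 [ 0.0008  0.1203  0.2136]
 [ 0.0071  0.123   0.2228]
 [-0.0114  0.1259  0.2319]
 [ 0.0116  0.1281  0.2391]
 [-0.0093  0.1266  0.2413]] [-0.02011833  0.08306879  0.10524784] [0.02002386 0.13261982 0.24188533] [-0.00106212  0.10996374  0.17819578]
lever 296
[[-0.0196 -0.0877  0.1084]
 [-0.0172 -0.0852  0.1134]
 [-0.0082 -0.0847  0.1162]
 [-0.0187 -0.0993  0.1177]
 [-0.0118 -0.0853  0.1186]
 [-0.0152 -0.0863  0.1197]
 [ 0.0159 -0.0978  0.121 ]
 [ 0.0071 -0.0991  0.1217]
 [-0.009  -0.0923  0.1222]
 [-0.003  -0.0934  0.1232]
 [ 0.0092 -0.0919  0.1246]
 [ 0.0022 -0.0802  0.1638]
 [-0.0103 -0.0727  0.1704]
 [-0.0107 -0.076   0.1714]
 [-0.0056 -0.0721  0.1721]
 [ 0.0135 -0.0764  0.1728]] [-0.02248348 -0.10279199  0.10841203] [ 0.02276221 -0.07092716  0.17365189] [-0.00455598 -0.0899172   0.12211043]
tumbler 694 [ 0.69564223 -0.10268116  0.06015083] [ 0.76629692 -0.03308788  0.0992922 ] ctr [ 0.73096958 -0.06788452  0.07972151]
dripper 1042 [ 0.60211341 -0.27193095  0.06006332] [ 0.70965227 -0.17484611  0.08448828] ctr [ 0.65588284 -0.22338853  0.0722758 ]
creamer 566 [ 0.398173   -0.04761228  0.06030536] [0.47297339 0.0258847  0.09084008] ctr [ 0.43557319 -0.01086379  0.07557272]
```

Against the given sizes:
- The lid is at z = 99 mm and measures about 110 x 166 mm, as stated.
- The strap angle is about 1.84 rad and the lever about 1.29 rad, both within the stated ranges.

The tool's y is within about 3° of the caddy's y. I'll shut the gripper and move to beyond the strap.

Request:
move_arm --pt "-0.05 -0.02 0" --pt "-0.15 -0.06 0" --pt "-0.28 -0.11 0" --pt "-0.42 -0.165 0" --pt "-0.56 -0.22 0" --pt "-0.69 -0.27 0" --pt "-0.79 -0.31 0" --pt "-0.86 -0.335 0" --pt "-0.885 -0.344 0" --pt "-0.885 -0.344 0" --pt "-0.885 -0.344 0" --spin '[0, -0.01, -0.02, -0.033, -0.033, -0.033, -0.033, -0.033, -0.033, -0.033, -0.033]' --grip '[1, 1, 1, 1, 1, 1, 1, 1, 1, 1, 1]'

```text
time: 1.2
eef_pos: [0.434, 0.2855, 0.2312]
eef_rot: [-0.0, 0.199, 0.98, 0.0]
ft_force: [0.4, 0.2, -0.0]
opening: -0.0001
```

```bash
cat > rel.py <<'E'
from h import *
import sys
P=np.load('pose.npz');s=arm.read_state();M=R.from_quat(s['eef_rot'],scalar_first=True).as_matrix()
d=s['eef_pos'];l=[(d[:2]-P['o'])@P['xx'],(d[:2]-P['o'])@P['yy'],d[2]]
print('t',s['time'],'local',np.round(l,4),'F',np.round(s['ft_force'],2),'open',s['opening'])
print('tool x,y in caddy',M[:2,0]@P['xx'],M[:2,0]@P['yy'],M[:2,1]@P['xx'],M[:2,1]@P['yy'],'z',M[:,2])
for a in sys.argv[1:]:
    t=np.array(eval(a));w=np.r_[P['o']+t[0]*P['xx']+t[1]*P['yy'],t[2]]
    print(a,'->',np.round(M.T@(w-d)/.3,4))
E
python3 rel.py "[0,.19,.225]" "[0,.17,.225]"
```

```text
t 1.2 local [-0.2604  0.3076  0.2312] F [ 0.38  0.2  -0.04] open -5.303449574585309e-05
tool x,y in caddy -0.9999997294295446 -8.567708084276798e-06 -8.47887861145703e-06 1.0000000032065037 z [-6.43454952e-04  4.02019951e-04 -9.99999712e-01]
[0,.19,.225] -> [-0.8679 -0.3922  0.0201]
[0,.17,.225] -> [-0.8679 -0.4588  0.0201]
```

Request:
move_arm --pt "-0.05 -0.04 0" --pt "-0.15 -0.12 0" --pt "-0.28 -0.2 0" --pt "-0.42 -0.27 0" --pt "-0.56 -0.33 0.02" --pt "-0.69 -0.37 0.02" --pt "-0.79 -0.39 0.02" --pt "-0.85 -0.392 0.02" --pt "-0.868 -0.392 0.02" --pt "-0.868 -0.392 0.02" --pt "-0.868 -0.392 0.02" --spin '[0, 0, 0, 0, 0, 0, 0, 0, 0, 0, 0]' --grip '[1, 1, 1, 1, 1, 1, 1, 1, 1, 1, 1]'

```text
time: 2.3
eef_pos: [0.6273, 0.0766, 0.2255]
eef_rot: [-0.0, 0.199, 0.98, 0.0]
ft_force: [0.4, 0.8, 0.5]
opening: 0.0002
```

```bash
python3 rel.py;  python3 - <<'E'
from h import *
grab('scene','s1'); grab('wrist','w1')
im=cv2.imread('pics/s1.png')[80:320,120:440];cv2.imwrite('pics/s1c.png',cv2.resize(im,None,fx=2.4,fy=2.4))
E
```

```text
t 2.3 local [-0.0008  0.1909  0.2255] F [0.43 0.85 0.55] open 0.0001533163937216484
tool x,y in caddy -0.9999985562536879 -0.0015727638131845874 -0.0015725843192675808 0.9999987365593225 z [-5.00873664e-04  5.07897827e-04 -9.99999746e-01]
```

View pics/s1c.png

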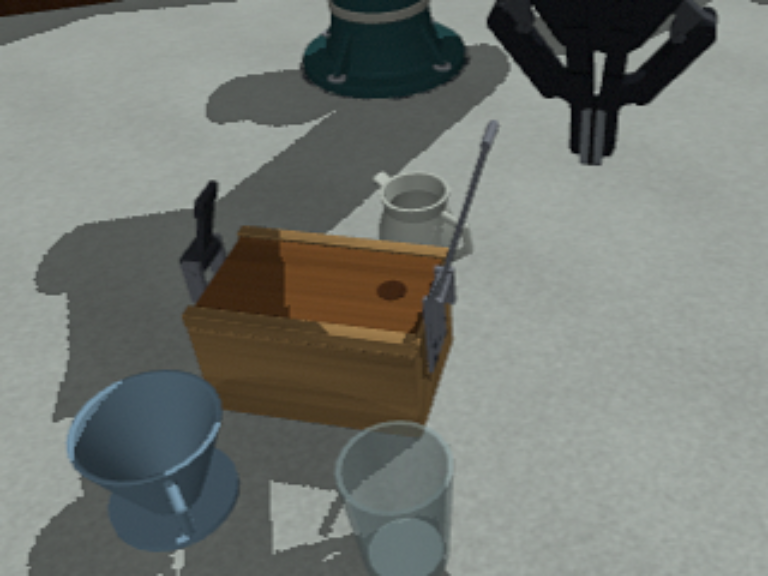

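View pics/w1.png

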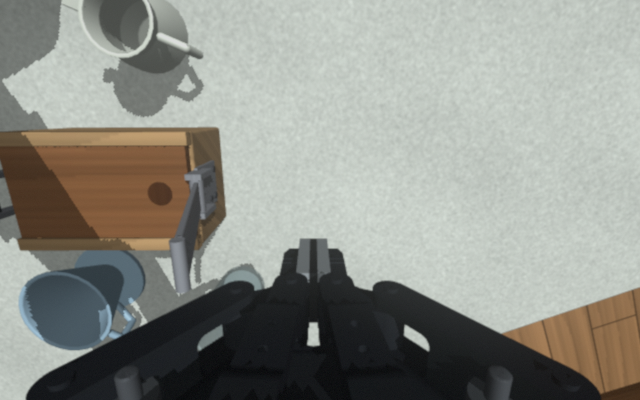

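The tool is aligned. The shut fingertips are slim, with knuckles above them. I'll raise slightly to 0.232 m, so the fingertips sit about 10 mm below the strap tip, and push to just past upright.

Request:
move_arm --pt "0 -0.03 -0.02" --pt "0 -0.07 -0.023" --pt "0 -0.1 -0.023" --pt "0 -0.12 -0.023" --pt "0 -0.14 -0.023" --pt "0 -0.16 -0.023" --pt "0 -0.18 -0.023" --pt "0 -0.2 -0.023" --pt "0 -0.22 -0.023" --pt "0 -0.24 -0.023" --pt "0 -0.26 -0.023" --pt "0 -0.28 -0.023" --pt "0 -0.3 -0.023" --pt "0 -0.317 -0.023" --pt "0 -0.317 -0.023" --spin '[0, 0, 0, 0, 0, 0, 0, 0, 0, 0, 0, 0, 0, 0, 0]' --grip '[1, 1, 1, 1, 1, 1, 1, 1, 1, 1, 1, 1, 1, 1, 1]'

```text
time: 3.9
eef_pos: [0.5912, -0.0131, 0.2373]
eef_rot: [0.003, 0.2, 0.98, 0.0]
ft_force: [-3.3, 1.1, 13.0]
opening: -0.0001
```

```bash
python3 rel.py "[0,.0758,.2218]" "[0,.0497,.2041]" "[0,.0291,.1827]" "[0,.0156,.1577]" "[0,.0094,.1313]" "[0,.0059,.1125]";  python3 - <<'E'
from h import *
grab('scene','s2')
im=cv2.imread('pics/s2.png')[80:320,120:440];cv2.imwrite('pics/s2c.png',cv2.resize(im,None,fx=2.4,fy=2.4))
E
```

```text
t 3.9 local [0.0011 0.0943 0.2373] F [-3.34  1.08 13.02] open -0.00013574162075308548
tool x,y in caddy -0.9999818287846818 0.0007949565760455994 0.0007876553510385378 0.999998951342096 z [ 0.00597933 -0.00121481 -0.99998139]
[0,.0758,.2218] -> [ 0.0038 -0.0617  0.0517]
[0,.0497,.2041] -> [ 0.0041 -0.1488  0.1106]
[0,.0291,.1827] -> [ 0.0045 -0.2175  0.1818]
[0,.0156,.1577] -> [ 0.0049 -0.2626  0.2651]
[0,.0094,.1313] -> [ 0.0054 -0.2834  0.3531]
[0,.0059,.1125] -> [ 0.0058 -0.2951  0.4157]
```

View pics/s2c.png

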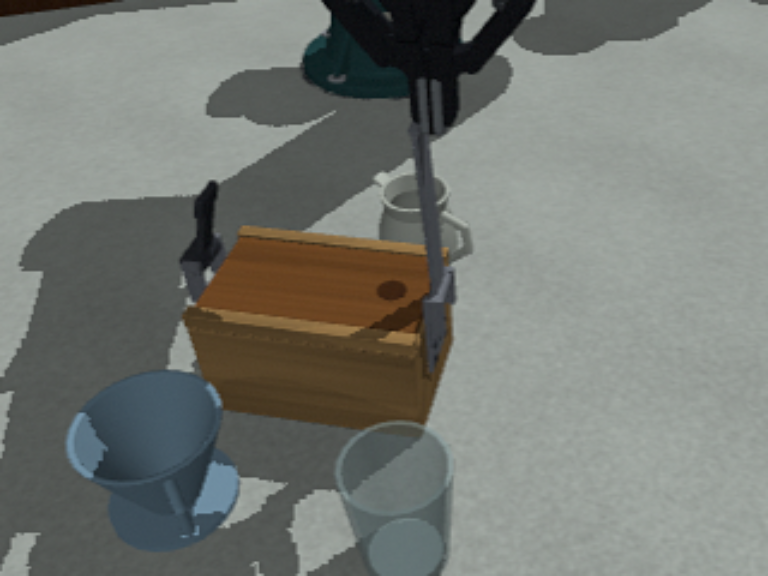

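The strap is upright, but the tool feels 13 N upwards, so the strap tip may be wedged. I'll look closer before going on.

Run:
```python
from h import *
grab('wrist','w2')
im=cv2.imread('pics/s2.png')[90:210,240:360];a=cv2.resize(im,(560,560),interpolation=cv2.INTER_CUBIC)
b=cv2.imread('pics/w2.png')[150:400,180:460]
cv2.imwrite('pics/w2c.png',cv2.resize(b,None,fx=2.2,fy=2.2));cv2.imwrite('pics/s2d.png',a)
c=np.load('pics/s2.npz');p=cloud(c);P=np.load('pose.npz')
loc=np.stack([(p[...,:2]-P['o'])@P['xx'],(p[...,:2]-P['o'])@P['yy'],p[...,2]],-1)
s=(abs(loc[...,0])<.03)&(loc[...,1]>.05)&(loc[...,1]<.14)&(loc[...,2]>.15)&(loc[...,2]<.3)
v,u=np.nonzero(s)
for r in range(v.min(),v.max()+1,3):
    k=v==r
    if k.any(): print(r,u[k].min(),u[k].max(),np.round(loc[r,u[k].min()],3),np.round(loc[r,u[k].max()],3))
```

```text
90 275 283 [-0.007  0.059  0.299] [-0.011  0.07   0.299]
93 278 319 [-0.007  0.063  0.295] [-0.009  0.122  0.298]
96 268 318 [0.012 0.055 0.299] [-0.007  0.121  0.295]
99 271 322 [0.01  0.058 0.294] [0.011 0.131 0.3  ]
102 273 325 [0.014 0.062 0.292] [0.012 0.135 0.296]
105 276 323 [0.013 0.066 0.287] [0.013 0.132 0.292]
108 286 320 [0.008 0.078 0.281] [0.011 0.127 0.287]
111 289 310 [0.008 0.082 0.277] [0.007 0.112 0.279]
114 290 310 [0.007 0.083 0.272] [-0.003  0.109  0.269]
117 291 311 [0.007 0.084 0.267] [-0.008  0.11   0.262]
120 291 311 [0.006 0.083 0.262] [-0.006  0.11   0.258]
123 291 311 [0.007 0.083 0.258] [-0.005  0.11   0.254]
126 291 310 [0.008 0.083 0.253] [-0.001  0.109  0.25 ]
129 292 309 [0.008 0.084 0.249] [0.008 0.11  0.251]
132 291 308 [0.01  0.083 0.245] [0.008 0.108 0.246]
135 290 305 [0.012 0.082 0.241] [0.006 0.103 0.239]
138 292 298 [0.011 0.084 0.235] [-0.01   0.087  0.223]
141 292 299 [0.012 0.084 0.23 ] [-0.012  0.088  0.217]
144 293 299 [0.013 0.085 0.226] [-0.01   0.088  0.212]
147 293 299 [0.012 0.085 0.22 ] [-0.008  0.088  0.208]
150 293 300 [0.014 0.085 0.216] [-0.011  0.089  0.201]
153 294 300 [0.011 0.085 0.209] [-0.008  0.089  0.197]
156 294 300 [0.012 0.085 0.204] [-0.008  0.089  0.191]
159 294 301 [0.012 0.085 0.199] [-0.011  0.089  0.184]
162 295 301 [0.013 0.086 0.194] [-0.009  0.089  0.179]
165 295 301 [0.013 0.086 0.188] [-0.009  0.089  0.174]
168 297 302 [0.012 0.088 0.182] [-0.01   0.09   0.167]
171 296 302 [0.012 0.086 0.176] [-0.01   0.09   0.161]
174 296 302 [0.011 0.086 0.17 ] [-0.006  0.091  0.158]
177 297 302 [0.013 0.087 0.165] [-0.006  0.09   0.151]
180 297 301 [0.011 0.086 0.158] [0.001 0.09  0.151]
183 298 300 [0.012 0.088 0.152] [0.009 0.09  0.15 ]
```

View pics/s2d.png

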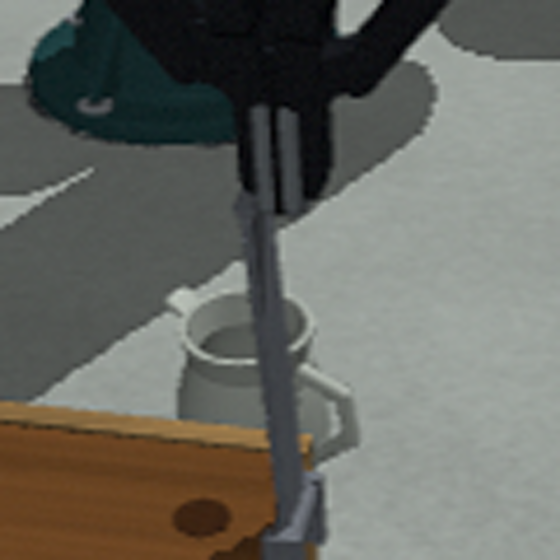

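View pics/w2c.png

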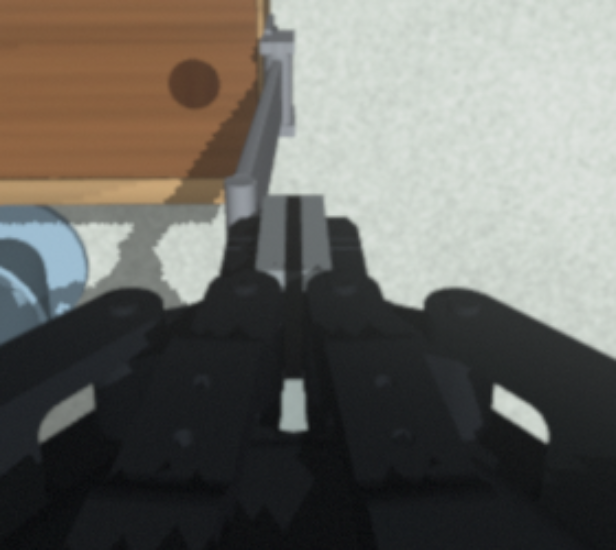

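The strap is just past upright, with its tip at about y 0.082 and z 0.247. Its roll is caught under the step where the black finger housing begins, about 9 mm above the pad tips. I'll unload upwards, back off, come in lower, and push inwards. The strap now leans away, so it can't catch again.

Request:
move_arm --pt "0 0 -0.01" --pt "0 0.01 -0.02" --pt "0 0.04 -0.02" --pt "0 0.08 -0.02" --pt "0 0.1 0" --pt "0 0.1 0.03" --pt "0 0.1 0.058" --pt "0 0.1 0.058" --pt "0 0.08 0.06" --pt "0 0.05 0.06" --pt "0 0.02 0.06" --pt "0 -0.01 0.065" --pt "0 -0.04 0.07" --pt "0 -0.064 0.075" --pt "0 -0.064 0.075" --spin '[0, 0, 0, 0, 0, 0, 0, 0, 0, 0, 0, 0, 0, 0, 0]' --grip '[1, 1, 1, 1, 1, 1, 1, 1, 1, 1, 1, 1, 1, 1, 1]'

```text
time: 5.5
eef_pos: [0.5829, -0.0313, 0.2095]
eef_rot: [-0.0, 0.2, 0.98, -0.0]
ft_force: [0.2, 0.0, -0.2]
opening: -0.0003
```

```bash
python3 rel.py;  python3 - <<'E'
from h import *
grab('scene','s3')
im=cv2.imread('pics/s3.png')[80:320,120:440];cv2.imwrite('pics/s3c.png',cv2.resize(im,None,fx=2.4,fy=2.4))
E
```

```text
t 5.5 local [0.0005 0.0743 0.2095] F [ 0.17  0.01 -0.17] open -0.0002727142584224884
tool x,y in caddy -0.9999979572490905 0.0019938238637241955 0.0019936488723562838 0.9999979059391473 z [-5.22453338e-04 -3.02918863e-04 -9.99999818e-01]
```

View pics/s3c.png

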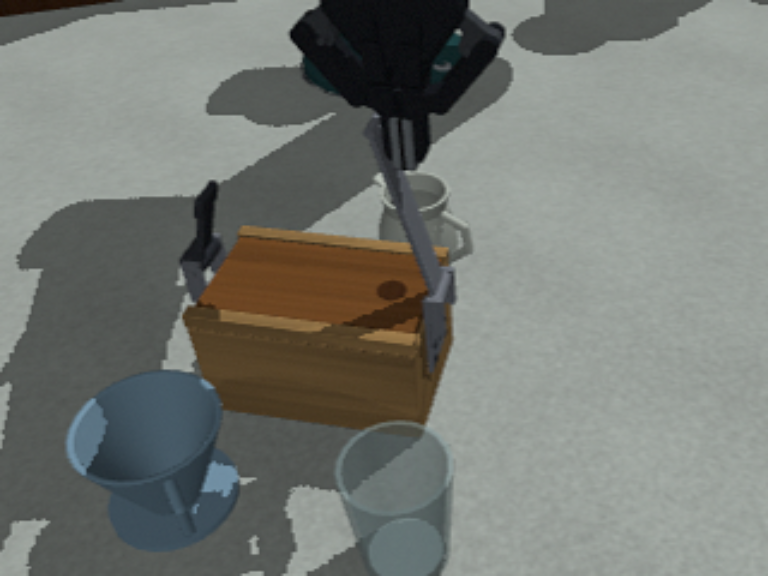

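The jam is cleared and the strap leans well inward. Now I'll follow it down.

Request:
move_arm --pt "0 -0.027 0.016" --pt "0 -0.055 0.032" --pt "0 -0.082 0.048" --pt "0 -0.105 0.068" --pt "0 -0.128 0.088" --pt "0 -0.15 0.108" --pt "0 -0.165 0.132" --pt "0 -0.18 0.157" --pt "0 -0.196 0.182" --pt "0 -0.203 0.208" --pt "0 -0.21 0.234" --pt "0 -0.216 0.26" --pt "0 -0.22 0.28" --pt "0 -0.224 0.3" --pt "0 -0.228 0.323" --pt "0 -0.228 0.323" --spin '[0, 0, 0, 0, 0, 0, 0, 0, 0, 0, 0, 0, 0, 0, 0, 0]' --grip '[1, 1, 1, 1, 1, 1, 1, 1, 1, 1, 1, 1, 1, 1, 1, 1]'

```text
time: 7.15
eef_pos: [0.556, -0.0929, 0.1114]
eef_rot: [-0.001, 0.2, 0.98, 0.0]
ft_force: [0.1, 0.2, 0.6]
opening: -0.0002
```

```bash
python3 rel.py;  python3 - <<'E'
from h import *
grab('scene','s4')
im=cv2.imread('pics/s4.png')[80:320,120:440];cv2.imwrite('pics/s4c.png',cv2.resize(im,None,fx=2.4,fy=2.4))
E
```

```text
t 7.15 local [-0.0002  0.0071  0.1114] F [0.05 0.2  0.57] open -0.0002368637130398741
tool x,y in caddy -0.9999974309772164 0.00042077889469571683 0.00042038093312131485 0.999999905928564 z [-2.12395051e-03  7.08740253e-04 -9.99997493e-01]
```

View pics/s4c.png

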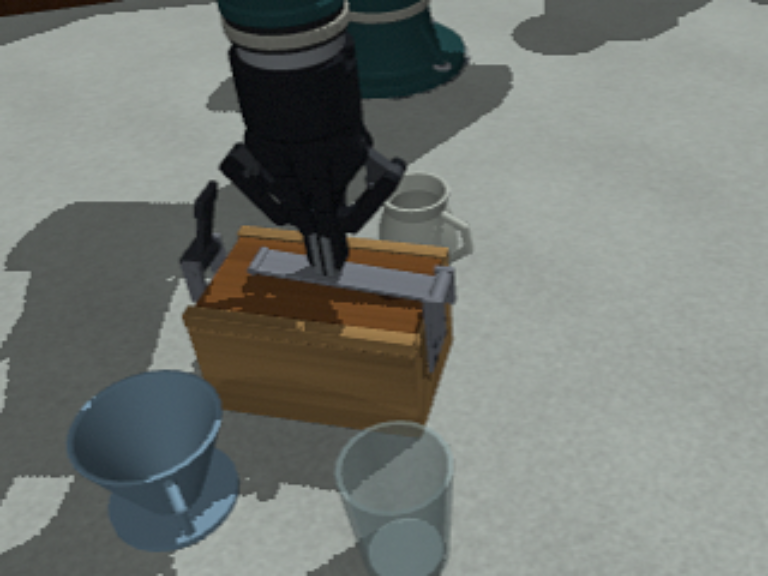

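Request:
move_arm --pt "0 0 0.007" --pt "0 0 0.013" --pt "0 0 0.02" --pt "0 0 0.025" --pt "0 0 0.025" --spin '[0, 0, 0, 0, 0]' --grip '[1, 1, 1, 1, 1]'

```text
time: 7.7
eef_pos: [0.5568, -0.093, 0.1056]
eef_rot: [0.0, 0.2, 0.98, 0.0]
ft_force: [-0.9, -0.1, 1.3]
opening: 0.0001
```

Request:
move_arm --pt "0 0 0.007" --pt "0 0 0.013" --pt "0 0 0.013" --spin '[0, 0, 0]' --grip '[1, 1, 1]'

```text
time: 8.0
eef_pos: [0.557, -0.0931, 0.1053]
eef_rot: [0.001, 0.2, 0.98, -0.0]
ft_force: [-6.3, 1.4, 14.8]
opening: 0.0001
```

The strap lies flat: the fingertip stops at 105.3 mm, and the expected upper face is 105.5 mm. Next I'll rise, pass over the lever and come down outside it.

Request:
move_arm --pt "0 0 -0.03" --pt "0 0 -0.1" --pt "0 0 -0.22" --pt "0 0 -0.35" --pt "0 0 -0.46" --pt "0 -0.05 -0.5" --pt "0 -0.15 -0.5" --pt "0 -0.27 -0.5" --pt "0 -0.39 -0.5" --pt "0 -0.46 -0.5" --pt "0 -0.487 -0.48" --pt "0 -0.487 -0.42" --pt "0 -0.487 -0.34" --pt "0 -0.487 -0.26" --pt "0 -0.487 -0.2" --pt "0 -0.487 -0.167" --pt "0 -0.487 -0.167" --spin '[0, 0, 0, 0, 0, 0, 0, 0, 0, 0, 0, 0, 0, 0, 0, 0, 0]' --grip '[1, 1, 1, 1, 1, 1, 1, 1, 1, 1, 1, 1, 1, 1, 1, 1, 1]'

```text
time: 9.7
eef_pos: [0.4982, -0.2265, 0.1486]
eef_rot: [-0.002, 0.199, 0.98, 0.001]
ft_force: [-0.1, 0.5, -0.0]
opening: 0.0003
```

```bash
python3 rel.py;  python3 - <<'E'
from h import *
grab('scene','s5');grab('top','t5')
im=cv2.imread('pics/s5.png')[80:320,120:440];cv2.imwrite('pics/s5c.png',cv2.resize(im,None,fx=2.4,fy=2.4))
c=np.load('pics/s5.npz');p=cloud(c);P=np.load('pose.npz')
loc=np.stack([(p[...,:2]-P['o'])@P['xx'],(p[...,:2]-P['o'])@P['yy'],p[...,2]],-1)
s=(abs(loc[...,0])<.012)&(loc[...,1]>-.055)&(loc[...,1]<.1)&(loc[...,2]>.09)
a=loc[s]
for y in np.arange(-.055,.1,.01):
    k=abs(a[:,1]-y)<.005
    if k.any(): print(round(y,3),np.median(a[k,2]))
s=(abs(loc[...,0])<.02)&(loc[...,1]>-.1)&(loc[...,1]<-.05)&(loc[...,2]>.13);a=loc[s];print('lever',a.min(0),a.max(0))
E
```

```text
t 9.7 local [-0.0011 -0.1385  0.1486] F [-0.07  0.52 -0.04] open 0.00032926628463632334
tool x,y in caddy -0.9999863300679643 -3.3225032055525383e-05 -2.8436642659041428e-05 0.9999995907660956 z [-0.00445671  0.00288704 -0.9999859 ]
-0.055 0.09929315665565785
-0.045 0.10655849419179544
-0.035 0.10638187131651178
-0.025 0.10620150440859427
-0.015 0.1063052652476596
-0.005 0.1063910544331706
0.005 0.10594960419080862
0.015 0.10595969469638761
0.025 0.10601142864100266
0.035 0.10641718764430352
0.045 0.10634007961310399
0.055 0.10609507611973035
0.065 0.10612514985607086
0.075 0.10607483271556595
0.085 0.10777636975092203
0.095 0.10901910289021705
lever [-0.0136662  -0.09999624  0.13021548] [ 0.01440716 -0.07042562  0.35893284]
```

View pics/s5c.png

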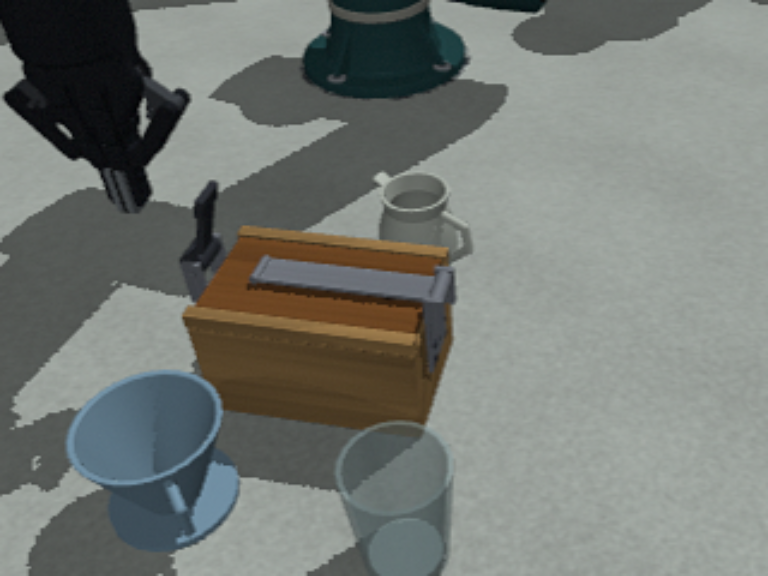

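The strap is flat: 106 mm along its whole length. The lever still stands as before and the caddy hasn't moved. Now I'll push the lever over and down.

Request:
move_arm --pt "-0.003 0.05 0" --pt "-0.003 0.1 0" --pt "-0.003 0.13 0.002" --pt "-0.003 0.16 0.004" --pt "-0.003 0.185 0.006" --pt "-0.003 0.205 0.016" --pt "-0.003 0.223 0.028" --pt "-0.003 0.248 0.034" --pt "-0.003 0.273 0.041" --pt "-0.003 0.29 0.055" --pt "-0.003 0.308 0.072" --pt "-0.003 0.315 0.09" --pt "-0.003 0.32 0.104" --pt "-0.003 0.32 0.116" --pt "-0.003 0.32 0.116" --spin '[0, 0, 0, 0, 0, 0, 0, 0, 0, 0, 0, 0, 0, 0, 0]' --grip '[1, 1, 1, 1, 1, 1, 1, 1, 1, 1, 1, 1, 1, 1, 1]'

```text
time: 11.3
eef_pos: [0.5366, -0.1416, 0.1153]
eef_rot: [-0.001, 0.2, 0.98, -0.002]
ft_force: [-2.6, -8.3, -4.1]
opening: -0.0002
```

```bash
python3 rel.py "[0,-.042,.1105]";  python3 - <<'E'
from h import *
grab('scene','s6')
im=cv2.imread('pics/s6.png')[80:320,120:440];cv2.imwrite('pics/s6c.png',cv2.resize(im,None,fx=2.4,fy=2.4))
E
```

```text
t 11.3 local [ 0.001  -0.0454  0.1153] F [-2.58 -8.3  -4.07] open -0.00018363591698888397
tool x,y in caddy -0.999996639405667 0.001915846723380213 0.0019070250954885686 0.9999855833314825 z [-0.00358341 -0.00393031 -0.99998586]
[0,-.042,.1105] -> [0.0035 0.0113 0.0159]
```

View pics/s6c.png

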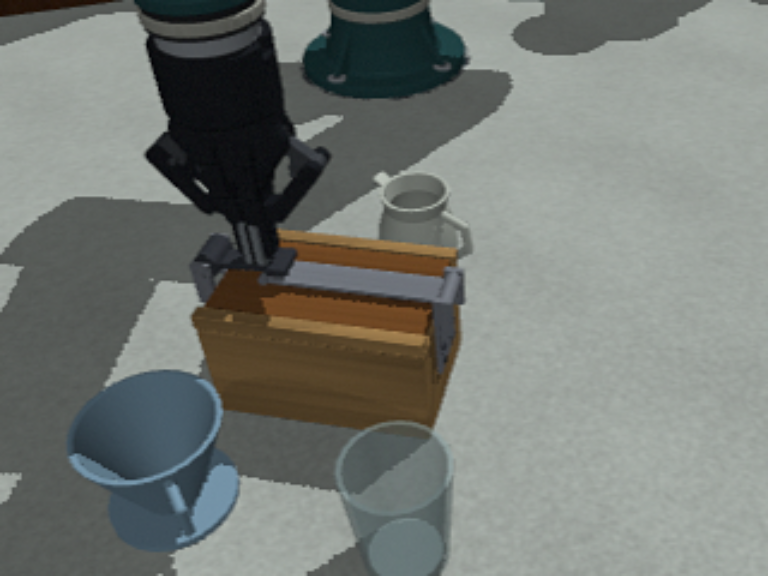

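The lever is nearly down, but there is 8 N sideways on the tool and the caddy looks to have crept a few mm. I'll lift straight off and measure.

Request:
move_arm --pt "0 -0.015 -0.005" --pt "0 -0.03 -0.02" --pt "0 -0.03 -0.06" --pt "0 -0.03 -0.14" --pt "0 -0.03 -0.25" --pt "0 -0.03 -0.36" --pt "0 -0.03 -0.4" --pt "0 -0.03 -0.4" --spin '[0, 0, 0, 0, 0, 0, 0, 0]' --grip '[1, 1, 1, 1, 1, 1, 1, 1]'

```text
time: 12.15
eef_pos: [0.5358, -0.1478, 0.2402]
eef_rot: [0.003, 0.199, 0.98, -0.0]
ft_force: [0.6, 0.4, 0.1]
opening: 0.0
```

```bash
cp pose.npz pose0.npz
cat > cmp.py <<'E'
from h import *
import sys
tag=sys.argv[1];c=grab('scene',tag)
im=cv2.imread(f'pics/{tag}.png')[80:320,120:440];cv2.imwrite(f'pics/{tag}c.png',cv2.resize(im,None,fx=2.4,fy=2.4))
p=cloud(c);P=np.load('pose0.npz')
loc=np.stack([(p[...,:2]-P['o'])@P['xx'],(p[...,:2]-P['o'])@P['yy'],p[...,2]],-1)
s=(abs(loc[...,0])<.015)&(loc[...,1]>-.11)&(loc[...,1]<.1)&(loc[...,2]>.09)&(loc[...,2]<.2)
a=loc[s]
for y in np.arange(-.11,.1,.01):
    k=abs(a[:,1]-y)<.005
    if k.any(): print(round(y,3),k.sum(),np.round(np.percentile(a[k,2],[10,50,90]),4))
g0=np.load('pics/s5.npz')['frame'];g1=c['frame']
f=lambda g:cv2.cvtColor(g,cv2.COLOR_RGB2GRAY)
# caddy front face + far hinge region shift in pixels
for nm,(u0,u1,v0,v1) in dict(front=(200,310,205,255),hinge=(292,315,185,240),dripper=(145,225,230,310),tumbler=(255,312,255,325),creamer=(275,320,150,180)).items():
    t=f(g0)[v0:v1,u0:u1];r=cv2.matchTemplate(f(g1)[v0-10:v1+10,u0-10:u1+10],t,cv2.TM_CCOEFF_NORMED)
    _,m,_,l=cv2.minMaxLoc(r);print(nm,np.array(l)-10,round(m,3))
E
python3 rel.py; python3 cmp.py s7; python3 -c "
from h import *
grab('top','t7')"; python3 m.py t5 | head -8; python3 m.py t7|head -8
```

```text
t 12.15 local [ 0.0027 -0.0513  0.2402] F [0.62 0.38 0.07] open 8.242779819255829e-07
tool x,y in caddy -0.9999780727535788 -0.00014672813332691762 -0.00015318935081294762 0.9999995230272889 z [ 0.00647677 -0.00168981 -0.9999776 ]
-0.09 22 [0.1189 0.1208 0.1223]
-0.08 101 [0.1118 0.1209 0.1228]
-0.07 103 [0.0986 0.1131 0.1162]
-0.06 79 [0.0984 0.1118 0.1154]
-0.05 80 [0.0985 0.1123 0.1156]
-0.04 71 [0.0993 0.113  0.1163]
-0.03 104 [0.0998 0.1165 0.118 ]
-0.02 107 [0.0998 0.1069 0.1175]
-0.01 76 [0.0987 0.1058 0.1069]
-0.0 72 [0.0992 0.106  0.1071]
0.01 75 [0.0988 0.1062 0.1073]
0.02 76 [0.0992 0.106  0.1072]
0.03 74 [0.0986 0.1061 0.1072]
0.04 77 [0.0991 0.106  0.107 ]
0.05 79 [0.0989 0.106  0.107 ]
0.06 79 [0.0994 0.1059 0.1072]
0.07 80 [0.0985 0.106  0.1071]
0.08 81 [0.0989 0.1057 0.1069]
0.09 60 [0.0991 0.1068 0.1093]
front [3 0] 0.907
hinge [4 0] 0.961
dripper [0 0] 0.787
tumbler [0 0] 0.958
creamer [0 0] 0.968
lid n 2896 z 0.09953752731385695
((553.0933227539062, -100.75250244140625), (168.61135864257812, 110.120849609375), 67.16422271728516)
[[ 0.46963018 -0.15708193]
 [ 0.5711199  -0.19981885]
 [ 0.63655645 -0.04442308]
 [ 0.5350667  -0.00168616]]
y axis [0.38809097 0.9216211 ] yaw -22.835766 origin [ 0.55309332 -0.1007525 ]
strap 212
lid n 1594 z 0.09954326752184739
((520.3324584960938, -91.93959045410156), (139.9705047607422, 43.42213439941406), 67.02810668945312)
[[ 0.47302935 -0.14790137]
 [ 0.51300794 -0.16484815]
 [ 0.56763554 -0.03597781]
 [ 0.527657   -0.01903104]]
y axis [0.3902794  0.92069656] yaw -22.971884 origin [ 0.52033246 -0.09193959]
strap 122
```

View pics/s7c.png

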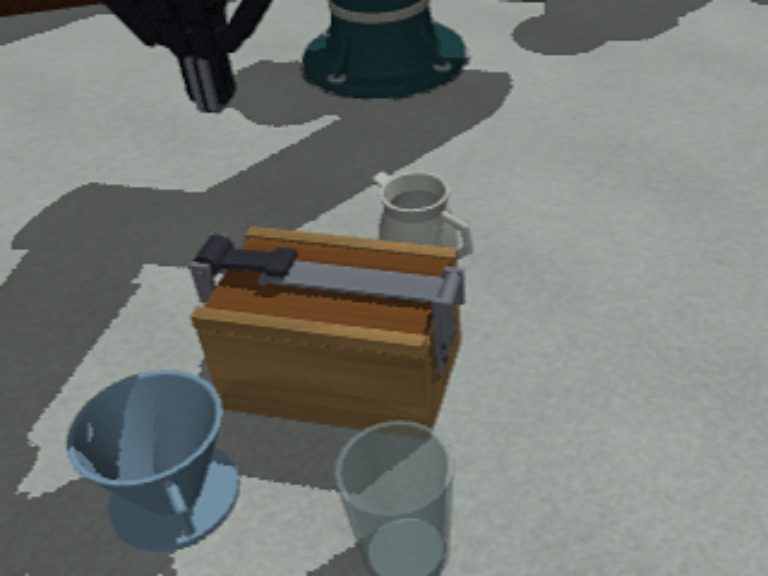

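View pics/t7.png

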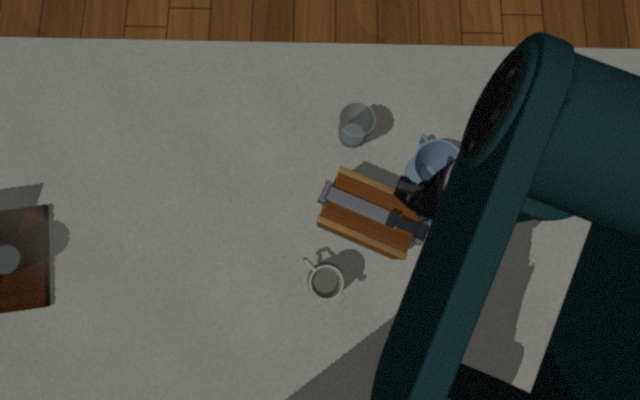

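The caddy crept about 6 mm along its +y. It is still upright and the bystanders haven't moved. The strap is still flat. The lever pad stands at about 117 mm where it should be at 113.5 mm, so it needs a little more. I'll press straight down only.

```bash
cp pose0.npz pose.npz; python3 rel.py "[0,-.034,.125]" "[0,-.034,.1135]"
```

```text
t 12.25 local [ 0.001  -0.0516  0.2357] F [-0.95 -0.7  -0.58] open 0.00017091175953753895
tool x,y in caddy -0.9999990246965648 7.689987198549897e-05 7.748078939693226e-05 0.9999999214278653 z [-1.12831749e-03  9.29410948e-04 -9.99998932e-01]
[0,-.034,.125] -> [0.0027 0.0585 0.369 ]
[0,-.034,.1135] -> [0.0027 0.0585 0.4073]
```

Request:
move_arm --pt "0.003 0.05 0" --pt "0.003 0.058 0.06" --pt "0.003 0.058 0.16" --pt "0.003 0.058 0.26" --pt "0.003 0.058 0.32" --pt "0.003 0.058 0.35" --pt "0.003 0.058 0.365" --pt "0.003 0.058 0.38" --pt "0.003 0.058 0.39" --pt "0.003 0.058 0.4" --pt "0.003 0.058 0.4" --spin '[0, 0, 0, 0, 0, 0, 0, 0, 0, 0, 0]' --grip '[1, 1, 1, 1, 1, 1, 1, 1, 1, 1, 1]'

```text
time: 13.35
eef_pos: [0.5406, -0.1315, 0.117]
eef_rot: [0.0, 0.2, 0.98, 0.0]
ft_force: [-0.5, 0.1, 0.3]
opening: -0.0001
```

```bash
python3 rel.py
```

```text
t 13.35 local [ 0.0007 -0.0345  0.117 ] F [-0.5  0.1  0.3] open -0.0001422772392759966
tool x,y in caddy -0.9999996370438939 0.00048531964263533086 0.0004851781965015712 0.9999998729576337 z [ 7.35281401e-04 -9.74515492e-05 -9.99999725e-01]
```

Request:
move_arm --pt "0 0 0.004" --pt "0 0 0.008" --pt "0 0 0.012" --pt "0 0 0.016" --pt "0 0 0.02" --pt "0 0 0.02" --spin '[0, 0, 0, 0, 0, 0]' --grip '[1, 1, 1, 1, 1, 1]'

```text
time: 13.95
eef_pos: [0.5409, -0.1313, 0.1135]
eef_rot: [0.001, 0.2, 0.98, 0.0]
ft_force: [-4.0, 1.9, 10.2]
opening: 0.0002
```

Request:
move_arm --pt "0 0 0.005" --pt "0 0 0.008" --pt "0 0 0.008" --spin '[0, 0, 0]' --grip '[1, 1, 1]'

```text
time: 14.25
eef_pos: [0.541, -0.1313, 0.1133]
eef_rot: [0.002, 0.2, 0.98, -0.0]
ft_force: [-6.7, 3.1, 18.4]
opening: -0.0
```

Request:
move_arm --pt "0 0 -0.02" --pt "0 0 -0.06" --pt "0 0 -0.14" --pt "0 0 -0.25" --pt "0 0 -0.36" --pt "0 0 -0.46" --pt "0 0 -0.52" --pt "0.1 0 -0.55" --pt "0.22 0 -0.55" --pt "0.35 0 -0.55" --pt "0.45 0 -0.55" --pt "0.5 0 -0.55" --pt "0.5 0 -0.55" --spin '[0, 0, 0, 0, 0, 0, 0, 0, 0, 0, 0, 0, 0]' --grip '[1, 1, 1, 1, 1, 1, 1, 1, 1, 1, 1, 1, 1]'

```text
time: 15.55
eef_pos: [0.4011, -0.0722, 0.274]
eef_rot: [0.001, 0.199, 0.98, -0.0]
ft_force: [0.7, 0.3, 0.2]
opening: -0.0
```

```bash
python3 cmp.py s8; python3 -c "
from h import *
grab('top','t8')"; python3 m.py t8|grep -v '^ '; cp pose0.npz pose.npz; python3 rel.py
```

```text
-0.09 19 [0.1184 0.121  0.1218]
-0.08 98 [0.1115 0.1207 0.1229]
-0.07 104 [0.0987 0.113  0.1166]
-0.06 80 [0.0987 0.1105 0.114 ]
-0.05 72 [0.0987 0.1126 0.1142]
-0.04 76 [0.0989 0.1117 0.1144]
-0.03 91 [0.099  0.1141 0.1152]
-0.02 105 [0.099  0.1067 0.1147]
-0.01 76 [0.099  0.1058 0.1069]
-0.0 71 [0.0987 0.1059 0.1069]
0.01 77 [0.0984 0.1059 0.1069]
0.02 76 [0.0996 0.1058 0.107 ]
0.03 74 [0.0984 0.1061 0.1072]
0.04 77 [0.099  0.106  0.1068]
0.05 76 [0.099  0.1059 0.1069]
0.06 78 [0.0991 0.1059 0.1072]
0.07 80 [0.0988 0.106  0.1071]
0.08 81 [0.0988 0.1059 0.1071]
0.09 58 [0.099  0.1067 0.1097]
front [3 0] 0.907
hinge [4 0] 0.961
dripper [0 0] 0.782
tumbler [0 0] 0.958
creamer [0 0] 0.919
lid n 1395 z 0.0995818965484141
((525.3416748046875, -79.85287475585938), (164.263427734375, 42.925071716308594), 67.158935546875)
[[ 0.47368056 -0.14721301]
y axis [0.38817638 0.921585  ] yaw -22.841076 origin [ 0.52534167 -0.07985287]
strap 81
[[0.0135 0.0946 0.1051]
lever 164
[[ 0.0249 -0.0774  0.1081]
tumbler 692 [ 0.69538378 -0.10251358  0.06022696] [ 0.76579917 -0.03319955  0.09903029] ctr [ 0.73059148 -0.06785656  0.07962863]
dripper 1048 [ 0.58866521 -0.27151799  0.06004008] [ 0.70988937 -0.14711123  0.09911379] ctr [ 0.64927729 -0.20931461  0.07957694]
creamer 508 [ 0.40233426 -0.04424904  0.06004184] [0.47296905 0.0259147  0.08945147] ctr [ 0.43765166 -0.00916717  0.07474665]
t 15.65 local [-0.1491 -0.0345  0.2735] F [-0.2  -0.14  0.3 ] open 4.873195770848848e-05
tool x,y in caddy -0.9999993366492571 0.0004641743888142079 0.0004641653175351245 0.9999999025047341 z [ 9.82457421e-04 -4.08207609e-04 -9.99999434e-01]
```

View pics/s8c.png

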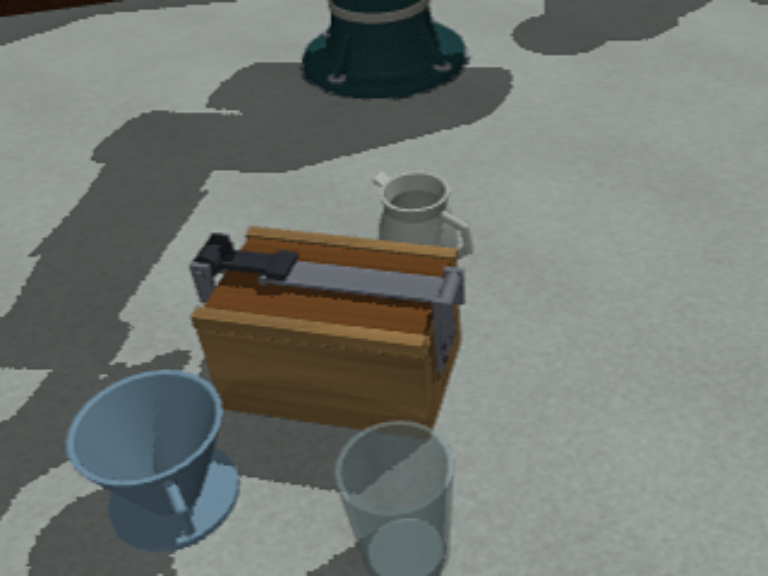

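View pics/t8.png

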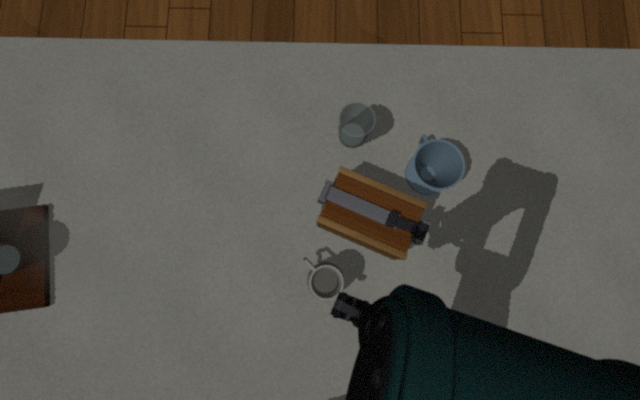

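The lever pad is at about 114 mm (down), the strap is flat, the bystanders haven't moved and the tool is clear. I'm handing it in.

```bash
python3 -c "
from rig import ticket
print(ticket.sign_off())"
```

```text
the job is handed in; nothing more can be done
None
```

The caddy is clamped shut and the job is handed in, but I shoved the caddy about 6 mm along the counter while pushing the lever over.

**What I did:** I pushed the strap over with the outside of the shut fingers and pressed it flat. Then I pushed the cam lever over and pressed it straight down on the strap's end, with about 18 N at most.

**Last checks:**
- **Strap:** it reads an even 106 mm high along its length (105.5 mm expected). The fingertip stopped on it at 105.3 mm.
- **Lever:** its pad reads about 114 mm high (113.5 mm expected). The fingertip stopped on it at 113.3 to 113.5 mm.
- **Tumbler, creamer and dripper:** no shift seen in the scene camera. The dripper's image match was weaker (0.78), but it also sits in the same place in the top view.
- **Tool:** it finished about 0.27 m above the counter and off to the side of the caddy, touching nothing, at about 16 s of the 46 s allowed.

**What went wrong:**
- **Caddy moved:** it crept along its +y, by 3 to 4 pixels in the scene camera, with about 8 N sideways on the tool. It stayed upright. I left it there, since pushing it back would have meant shoving it again.
- **Strap caught briefly:** near upright, its tip caught under a step on the finger, with about 13 N upwards on the tool. I backed off and pushed again from lower down.

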